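Open the wooden tool cupboard in the silversmith's workshop

ROBOT

A 6-joint arm with a two-finger parallel gripper is mounted at the origin on the work surface. World frame = base frame: x ahead of the robot, y to its left, z up, the work surface at z = 0. Lengths are in m, angles in degrees, forces in N, time in s.
With the tool pointing down it reaches from about 0.35 to 0.875 m from the base axis. Payload 4.2 kg.
Tool frame: the origin (TCP) lies between the finger pads; the fingertips stand 17 mm ahead of it and the grasp point (between the pads) lies 2 mm behind it; z points along the fingers, y is the direction in which the jaws open and shut (so a half turn about z gives the same grasp; the last joint's range is limited). The gripper opens to 87 mm and grips with 3 to 60 N. Pads are 19 mm wide; open, the fingers measure 117 mm over their backs; the gripper's body (75 mm by 190 mm) begins 51 mm behind the grasp point.
Start: joints at [-57.777, 22.042, 0.453, 0, -68.411, -14.817], TCP at [0.187, -0.596, 0.24] pointing down, gripper open.
Joint ranges: [-179.83, 179.83], [-69.29, 118.12], [-61.27, 80.66], [-181.25, 117.63], [-171.15, -9.14], [-177.46, 177.46]. Speed limits (degrees/s): [159.86, 159.86, 180, 180, 180, 180].

INTERFACE

Orientations are given as a 3x3 rotation matrix whose columns are the frame's x, y, z axes.
In Python, from station import r gives the robot as it stands.
- The arm moves only by the shell command python3 -m creep 'ROWS'. ROWS is JSON, a list of rows, each a list of 7 numbers: the opening, from 0 (shut) to 1 (fully open), then the shift along the tool's x, y, z scaled (see below), then the turn, a rotation vector about the tool's x, y, z scaled (see below). A call has 1 to 5 rows; each row is the pose to reach, as a shift and turn from the pose measured when the call began, along the tool's axes at that moment, turning the shorter way round; what a row does not reach only later rows make up. The controller multiplies each number of a shift by 300 mm and each number of a turn by 180 degrees. A row lasts 1/12 s, in which the tool goes at most 41.7 mm and 7.16 degrees, less where a joint would pass 70% of its speed; a pose out of reach is approached as far as the arm can. A call with a number of a shift or a turn outside -1 to 1 is refused whole. A call with a gripper value outside its range is refused whole. The fingers move at their own pace and stop on an object; the grip force is fixed at half the most. Time passes only in rows, so rows that repeat a pose let the fingers close. It gives the time, the measured TCP pose, the force and the opening at its end, in the units of the state.
- r.sense(): the state, without advancing time (a new reading comes with each control period).
- r.capture(name): name is "side" or "top" or "wrist"; returns the picture (420x560x3 uint8, blue, green, red); there is no depth.
- r.camera_model(name): a dict with "mtx" (3x3 intrinsics, pixels), "dist" ([k1, k2, p1, p2, k3] as OpenCV has them; the pictures are not rectified), "R" (3x3) and "t" (3): a world point X has camera coordinates R X + t; the wrist camera has in their place "mount" (4x4, takes a point from camera to tool coordinates, whose origin is the TCP and whose axes are the flange's). Camera axes: x right, y down, z forward; pixel columns grow to the right and rows downward; lengths in m; the calibration is good to about 2 mm. A picture is of the moment at which its call begins: read the wrist's pose just before it. camera_model takes no time and is no camera call.
- r.finish_job(): hands the job in, once; it reports no verdict.
Trained networks look in the newest picture that a camera, given by its name, has taken for a name from the list of things; names that differ only in an ending like _2 or _b are one class to them, and where a whole thing is asked for, a point or a joint stands for the part that bears it (a point fixed in the world has none). Each returns a list of dicts, best first, with "score" (0 to 1); they miss things now and then, are a little off and sometimes report something else, mostly with a low value. They report only what shows in the picture. A call takes as long as a camera call.
- r.recognise(camera, target): "rect" ([left, top, right, bottom] as shares, 0 to 1, of the picture: columns of its width, rows of its height, round what is visible of it).
- r.outline_of(camera, target): "pixels" (420x560 bool, what is visible of it) and "rect" ([left, top, right, bottom] as shares, 0 to 1, of the picture: columns of its width, rows of its height, round what is visible of it).
The state is a dict: "time_s": time; "joints": joint angles; "joint_velocities": joint speeds; "effort": joint torques, N m; "tcp_pos": TCP position; "ee_rot": TCP orientation; "wrist_force": force on the tool from outside, world axes, zero at the start; "moment": the same for the moment, N m; "gripper_width": opening from 0.0 (shut) to 1.0 (fully open).
Only numpy, scipy, OpenCV 4.12 (cv2) and the standard library are available. Lean on these libraries where they do the work, as an engineer would, in place of code of your own. Each camera call takes 0.05 s, during which the arm holds its last target.

TASK

Swing open the door of the small wooden tool cupboard, the one with the brass handle, to about a right angle so that the hammers inside can be reached, and leave it standing open. Keep the door of the grey cupboard beside it shut.

Things in the scene. Friction and masses are not known exactly. Their poses are not given: they have to be found in the camera images.
- walnut: Fixed wooden cupboard with the brass handle: 185 mm wide, 160 mm deep (door included), 260 mm high; origin under its centre, -x is its front, roughly towards the robot, z up. It may stand left or right of the like-sized grey one. Its door is 183 mm wide, 256 mm high, 15 mm thick and covers the whole front.
- walnut_door (a joint): Wooden cupboard's door angle, rad: 0 shut (may start slightly ajar), 1.57 a right angle, stop at 1.9. Hinge upright at the door's left edge seen from the robot; from above it opens clockwise, swinging towards the robot. No latch or spring; a little stiff (about 1 N at the handle), stays where left.
- walnut_handle (a point): Grip point on the axis of its handle, an upright round brass bar 12 mm across, 125 mm long, near the door's right edge, axis 40 mm in front of the door's face and 160 mm from the hinge along the door. Bar's top 27 mm, cupboard's top 35 mm above this point. Two 9 mm stems, 13 mm above and 84 mm below it, run from bar to door. Axes: x into the door, y along it to the hinge, z up. Moves with the door.
- walnut_hinge (a point): Point on the upright hinge axis of the wooden door (its front face, left edge), at the same height as walnut_handle. It stays in place while the door turns.
- grey_door (a joint): Door angle, rad, of the grey painted cupboard: same sizes and hinge side, dark steel handle. 0 is shut; it starts shut and is to be left shut.

How it is judged:
By the outcome, as a careful person would: the job done as asked, in the order asked, and still so for the second after the job is handed in, with the robot touching nothing.
It also fails if it takes over 42 s, if anything falls off the work surface, if the arm or the gripper's body presses on something with over 40 N, if the wrist force passes 120 N, or if a joint passes its speed limit or range.

## Working session

There is one attempt and no reset: what is moved stays moved. The work goes in short steps, Python scripts to look and compute and a shell command to move; the robot and the scene stay as the last step left them, time stands still between calls to the robot, and variables do not carry over. Pictures are saved under pics/ and viewed, and the job is handed in when it is done.

```bash
ls; mkdir -p pics; python3 - <<'E'
from station import r
import cv2, numpy as np
print(r.sense())
for n in ["side","top"]:
    im=r.capture(n); cv2.imwrite(f"pics/{n}0.png",im)
    for t in ["walnut","walnut_handle"]:
        for d in r.recognise(n,t)[:3]: print(n,t,d)
    m=r.camera_model(n); print({k:np.round(v,4).tolist() for k,v in m.items()})
E
```

```text
pics
{'time_s': 0.0, 'joints': array([-5.77773064e+01,  2.20915306e+01,  3.77761235e-01, -2.95380163e-02,
       -6.84093236e+01, -1.48182167e+01]), 'joint_velocities': array([-0.02187409, -0.00302433, -0.02947142, -0.00276217, -0.058806  ,
       -0.04579692]), 'effort': array([-3.89433126e-04, -3.90661991e+01,  1.87404835e+01,  4.21977818e+00,
        1.10276396e-02, -2.14774468e-04]), 'tcp_pos': array([ 0.1868132 , -0.59582716,  0.23843624]), 'ee_rot': array([[-9.54273807e-01, -2.98933025e-01, -7.39980791e-04],
       [-2.98933928e-01,  9.54271559e-01,  2.07305065e-03],
       [ 8.64393208e-05,  2.19946331e-03, -9.99997577e-01]]), 'wrist_force': array([-0.658162  , -0.10869859,  0.33053828]), 'moment': array([-0.02278673, -0.04008275,  0.03272067]), 'gripper_width': 1.001531601005235}
side walnut {'rect': [0.5271, 0.3698, 0.7596, 0.7533], 'score': 0.71}
side walnut_handle {'rect': [0.523, 0.4612, 0.6564, 0.7483], 'score': 0.88}
{'mtx': [[409.931, 0.0, 279.9082], [0.0, 409.931, 207.089], [0.0, 0.0, 1.0]], 'dist': [0.0121, 0.0, 0.0, 0.0, 0.0], 'R': [[0.7026, -0.7116, 0.0035], [-0.5915, -0.5867, -0.5532], [0.3957, 0.3865, -0.8331]], 't': [-0.5044, 0.5047, 0.7598]}
top walnut {'rect': [0.5261, 0.2586, 0.7305, 0.5633], 'score': 0.82}
top walnut_handle {'rect': [0.5221, 0.4562, 0.7282, 0.5569], 'score': 0.66}
{'mtx': [[530.3828, 0.0, 275.4099], [0.0, 530.3828, 206.6716], [0.0, 0.0, 1.0]], 'dist': [-0.0016, 0.0, 0.0, 0.0, 0.0], 'R': [[-0.0066, -0.9996, 0.0268], [-0.9976, 0.0047, -0.0697], [0.0695, -0.0272, -0.9972]], 't': [-0.0152, 0.7073, 1.1255]}
```

View pics/side0.png

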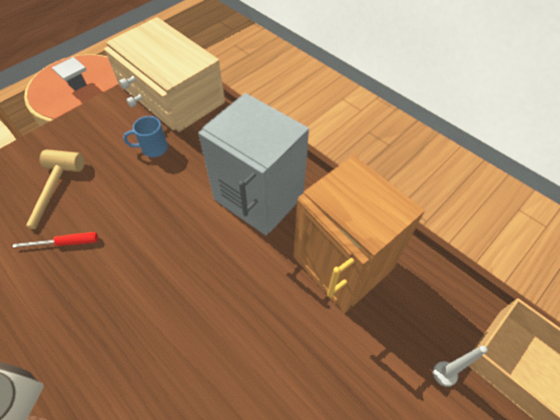

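View pics/top0.png

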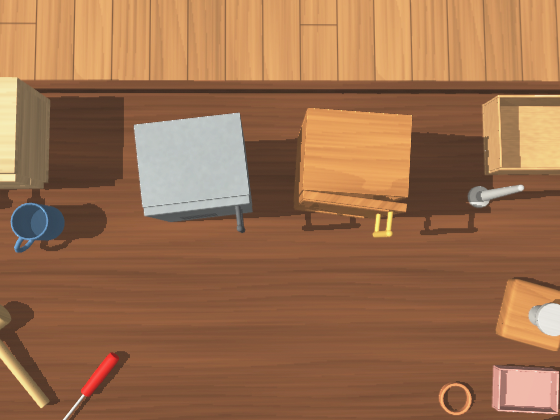

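```bash
python3 - <<'E'
import cv2
a=cv2.imread("pics/side0.png")[140:330,260:460]; b=cv2.imread("pics/top0.png")[80:250,260:440]
cv2.imwrite("pics/side0z.png",cv2.resize(a,None,fx=3,fy=3)[:600,:800]); cv2.imwrite("pics/top0z.png",cv2.resize(b,None,fx=3.5,fy=3.5)[:600])
E
```

```text
(no output)
```

View pics/side0z.png

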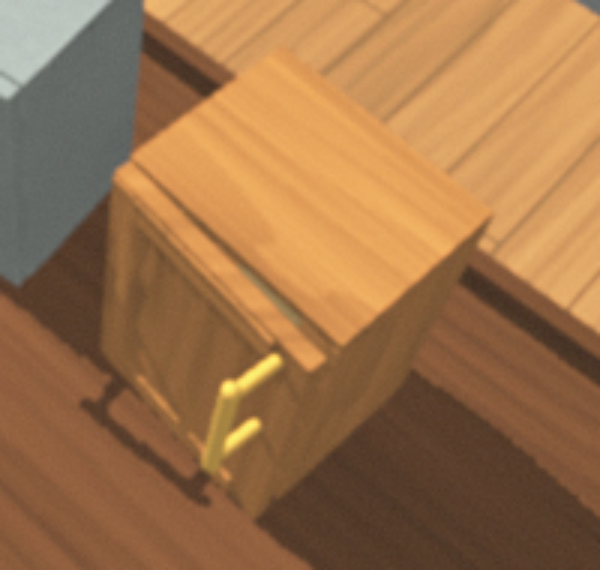

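View pics/top0z.png

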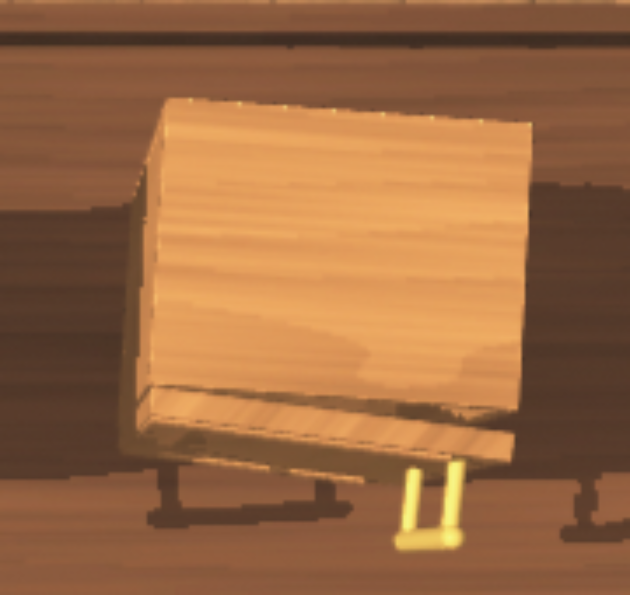

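The walnut cupboard is on the right and slightly ajar. In the top picture, the hinge corner is at about (299,203), the bar top at about (390,234), and the door's right corner at about (406,212). I'll fit the cupboard pose and the door angle to these.

```bash
cat > h.py <<'E'
from station import r
import numpy as np, cv2
from scipy.optimize import least_squares
def proj(n,X):
    m=r.camera_model(n)
    return cv2.projectPoints(np.array(X,float),cv2.Rodrigues(np.array(m['R']))[0],np.array(m['t']),np.array(m['mtx']),np.array(m['dist']))[0].reshape(-1,2)
def Rz(a): return np.array([[np.cos(a),-np.sin(a),0],[np.sin(a),np.cos(a),0],[0,0,1]])
def model(p):
    x,y,yaw,a=p; o=np.array([x,y,0]); B=Rz(yaw)
    c=lambda u,v,z:o+B@np.array([u,v,z])
    h=c(-.08,.0915,0)
    D=B@Rz(-a)   # door frame: x into door, -y away from hinge
    d=lambda u,v,z:h+D@np.array([u,v,z])
    return c,d,D
E
cat > fit.py <<'E'
from h import *
def pts(p):
    c,d,D=model(p)
    P=[c(.08,.0925,.26),c(.08,-.0925,.26),c(-.065,-.0925,.26),d(0,0,.258),d(0,-.183,.258),d(-.04,-.16,.252)]
    return P
top=np.array([[307.1,108],[411.7,115.1],[408.3,196.9],[299.1,202.5],[406.3,212],[390,234]])
z=lambda a:(260+a[0]/3,140+a[1]/3)
side=np.array([z((283,50)),z((490,217)),z((343,347)),z((115,177)),z((315,371)),z((229,388))])
f=lambda p:np.r_[(proj("top",pts(p))-top).ravel(),(proj("side",pts(p))-side).ravel()]
s=least_squares(f,[.65,-.2,0,.1],loss='soft_l1')
print(s.x,np.degrees(s.x[2:]),np.round(f(s.x).reshape(-1,2),1).tolist())
c,d,D=model(s.x); print("hinge",d(0,0,.225),"handle",d(-.04,-.16,.225)); np.save("p.npy",s.x)
E
python3 fit.py
```

```text
[ 0.77701885 -0.1563171  -0.06881742  0.05702158] [-3.94294744  3.26709596] [[0.1, 0.2], [0.3, 0.3], [0.1, 0.5], [3.2, -3.2], [0.4, 0.0], [0.4, -0.6], [-1.6, -1.6], [0.9, -1.6], [-0.9, 0.2], [-1.5, -1.7], [-1.9, 0.9], [0.6, 0.0]]
hinge [ 0.70350004 -0.05953263  0.225     ] handle [ 0.64373519 -0.21324718  0.225     ]
```

```bash
cat > to.py <<'E'
# usage: to.py a_deg z [radial offset] -> numbers for handle-follow pose at door angle a
import sys
from h import *
from scipy.spatial.transform import Rotation as Ro
def cmd(pos,Rt):
    s=r.sense(); T=np.array(s['ee_rot']); sh=T.T@(pos-s['tcp_pos'])/.3; tu=Ro.from_matrix(T.T@Rt).as_rotvec()/np.pi
    return np.round(np.r_[sh,tu],3).tolist()
if __name__=="__main__":
    p=np.load("p.npy"); z=float(sys.argv[1])
    s=r.sense(); print(s['time_s'],np.round(s['tcp_pos'],4),np.round(s['joints'],1),s['wrist_force'].round(1),round(s['gripper_width'],3))
    for a in sys.argv[2:]:
        q=p.copy(); q[3]=np.radians(float(a)) if a!='now' else p[3]
        c,d,D=model(q); pos=d(-.04,-.16,z); y=-D[:,1]; Rt=np.c_[np.cross(y,[0,0,-1]),y,[0,0,-1]]
        print(a,pos.round(3),cmd(pos,Rt))
E
python3 to.py .34 now
```

```text
0.3 [ 0.1869 -0.5962  0.2392] [-57.8  22.1   0.4  -0.  -68.4 -14.8] [-0.2 -0.2 -0.4] 1.002
now [ 0.644 -0.213  0.34 ] [-1.835, 0.763, -0.336, 0.0, 0.0, -0.863]
```

```bash
python3 -m creep '[[1,0,0,-0.12,0,0,-0.04],[1,0,0,-0.24,0,0,-0.08],[1,0,0,-0.34,0,0,-0.12],[1,0,0,-0.34,0,0,-0.16],[1,0,0,-0.34,0,0,-0.2]]'; python3 to.py .34 now
```

```text
time_s: 0.72
tcp_pos: [0.1873, -0.597, 0.3442]
ee_rot: [[-0.594, -0.805, 0.003], [-0.805, 0.594, -0.004], [0.002, -0.005, -1.0]]
wrist_force: [0.4, 1.3, -1.7]
gripper_width: 0.996
0.7167 [ 0.1873 -0.597   0.3442] [-57.8  19.2  11.    0.  -81.5  21.3] [ 0.4  1.3 -1.7] 0.996
now [ 0.644 -0.213  0.34 ] [-1.933, -0.465, 0.012, -0.0, -0.002, -0.662]
```

```bash
python3 -m creep '[[1,-0.12,-0.03,0,0,0,-0.04],[1,-0.24,-0.06,0,0,0,-0.08],[1,-0.36,-0.09,0,0,0,-0.12],[1,-0.48,-0.12,0,0,0,-0.16],[1,-0.6,-0.14,0,0,0,-0.2]]'; python3 to.py .34 now
```

```text
time_s: 1.13
tcp_pos: [0.3291, -0.476, 0.3439]
ee_rot: [[-0.011, -1.0, 0.003], [-1.0, 0.011, -0.004], [0.004, -0.003, -1.0]]
wrist_force: [-0.4, -0.6, 0.8]
gripper_width: 0.995
1.1333 [ 0.3291 -0.476   0.3439] [-39.3  14.3   4.1   0.1 -79.5  38.6] [-0.4 -0.6  0.8] 0.995
now [ 0.644 -0.213  0.34 ] [-0.888, -1.039, 0.012, 0.0, -0.002, -0.464]
```

```bash
python3 -m creep '[[1,-0.09,-0.1,0,0,0,-0.04],[1,-0.18,-0.2,0,0,0,-0.08],[1,-0.27,-0.3,0,0,0,-0.12],[1,-0.36,-0.4,0,0,0,-0.16],[1,-0.44,-0.5,0,0,0,-0.2]]'; python3 to.py .34 now
```

```text
time_s: 1.55
tcp_pos: [0.4817, -0.3437, 0.3441]
ee_rot: [[0.577, -0.817, 0.003], [-0.817, -0.577, -0.004], [0.005, -0.0, -1.0]]
wrist_force: [0.7, -0.4, -0.4]
gripper_width: 0.997
1.55 [ 0.4817 -0.3437  0.3441] [-19.8  15.7   5.9   0.2 -80.   54.9] [ 0.7 -0.4 -0.4] 0.997
now [ 0.644 -0.213  0.34 ] [-0.044, -0.692, 0.013, 0.001, -0.002, -0.264]
```

```bash
python3 -m creep '[[1,-0.01,-0.12,0,0,0,-0.04],[1,-0.02,-0.24,0,0,0,-0.08],[1,-0.03,-0.36,0,0,0,-0.12],[1,-0.04,-0.48,0,0,0,-0.16],[1,-0.04,-0.58,0,0,0,-0.2]]' && python3 -m creep '[[1,0,0,0,0,0,-0.03],[1,0,0,0,0,0,-0.06],[1,0,0,0,0,0,-0.06]]'; python3 to.py .34 now
python3 - <<'E'
from h import *
s=r.sense(); im=r.capture("wrist"); cv2.imwrite("pics/w1.png",im)
print(r.recognise("wrist","walnut_handle")[:2])
m=r.camera_model("wrist"); print({k:np.round(v,4).tolist() for k,v in m.items()})
M=np.array(m['mount']);T=np.eye(4);T[:3,:3]=s['ee_rot'];T[:3,3]=s['tcp_pos']
C=np.linalg.inv(T@M); c,d,D=model(np.load("p.npy"))
P=np.array([d(-.04,-.16,.252),d(-.04,-.16,.127),d(0,0,.258),d(0,-.183,.258)])
print(cv2.projectPoints(P,cv2.Rodrigues(C[:3,:3])[0],C[:3,3],np.array(m['mtx']),np.array(m['dist']))[0].reshape(-1,2).round(1))
np.savez("w1.npz",C=C)
E
```

```text
time_s: 1.97
tcp_pos: [0.6184, -0.2315, 0.3439]
ee_rot: [[0.946, -0.324, 0.003], [-0.324, -0.946, -0.004], [0.004, 0.003, -1.0]]
wrist_force: [-0.2, -0.6, 0.2]
gripper_width: 1.001
time_s: 2.22
tcp_pos: [0.619, -0.2306, 0.3432]
ee_rot: [[0.99, -0.138, 0.002], [-0.138, -0.99, -0.004], [0.003, 0.004, -1.0]]
wrist_force: [-0.6, 0.2, 0.6]
gripper_width: 1.002
2.2167 [ 0.619  -0.2306  0.3432] [ -6.3  23.   16.4   0.2 -83.3  88.4] [-0.6  0.2  0.6] 1.002
now [ 0.644 -0.213  0.34 ] [0.074, -0.069, 0.011, 0.001, -0.001, -0.004]
[{'rect': [0.097, 0.2893, 0.4929, 0.4783], 'score': 0.84}]
{'mtx': [[289.816, 0.0, 276.4449], [0.0, 289.816, 210.6395], [0.0, 0.0, 1.0]], 'dist': [-0.0623, 0.0, 0.0, 0.0, 0.0], 'mount': [[0.0002, -0.9523, -0.3051, 0.0835], [1.0, 0.0, 0.0004, 0.0006], [-0.0004, -0.3051, 0.9523, -0.1455], [0.0, 0.0, 0.0, 1.0]]}
[[250.8 194.6]
 [258.8 169.8]
 [ 53.4 152.3]
 [277.6 146.7]]
```

View pics/w1.png

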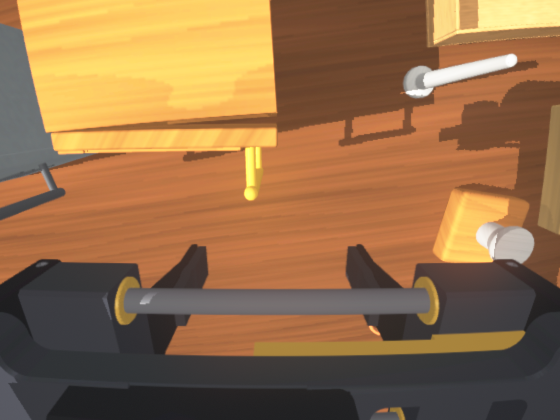

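The wrist picture agrees with the fit: the bar top is at (251,194) and was predicted at (251,195), and both door corners are within 2 px. Next I'll move over the bar and descend.

```bash
python3 -m creep '[[1,0.074,-0.069,0,0,0,0],[1,0.074,-0.069,0.05,0,0,0],[1,0.074,-0.069,0.15,0,0,0],[1,0.074,-0.069,0.2,0,0,0]]'; python3 to.py .233 now
```

```text
time_s: 2.65
tcp_pos: [0.6425, -0.2141, 0.2811]
ee_rot: [[0.989, -0.147, 0.0], [-0.147, -0.989, -0.002], [0.0, 0.002, -1.0]]
wrist_force: [-0.7, -0.3, -1.2]
gripper_width: 1.0
2.65 [ 0.6425 -0.2141  0.2811] [ -4.7  26.   12.5   0.1 -76.5  86.3] [-0.7 -0.3 -1.2] 1.0
now [ 0.644 -0.213  0.233] [0.004, -0.004, 0.16, 0.001, -0.0, -0.007]
```

```bash
python3 -m creep '[[1,0.004,-0.004,0.06,0,0,-0.007],[1,0.004,-0.004,0.12,0,0,-0.007],[1,0.004,-0.004,0.16,0,0,-0.007],[1,0.004,-0.004,0.16,0,0,-0.007]]'; python3 to.py .233 now
```

```text
time_s: 2.98
tcp_pos: [0.6419, -0.2133, 0.2297]
ee_rot: [[0.992, -0.128, -0.006], [-0.128, -0.992, -0.001], [-0.006, 0.001, -1.0]]
wrist_force: [0.3, -0.3, -0.9]
gripper_width: 0.997
2.9833 [ 0.6419 -0.2133  0.2297] [ -4.7  27.6   7.9   0.1 -70.6  87.3] [ 0.3 -0.3 -0.9] 0.997
now [ 0.644 -0.213  0.233] [0.006, -0.001, -0.011, 0.0, 0.002, -0.001]
```

```bash
python3 -m creep '[[0,0,0,0,0,0,0],[0,0,0,0,0,0,0],[0,0,0,0,0,0,0],[0,0,0,0,0,0,0],[0,0,0,0,0,0,0]]'; python3 -m creep '[[0,0,0,0,0,0,0],[0,0,0,0,0,0,0],[0,0,0,0,0,0,0],[0,0,0,0,0,0,0]]'; python3 to.py .233 now 10 20 30
```

```text
time_s: 3.4
tcp_pos: [0.6422, -0.2134, 0.2307]
ee_rot: [[0.992, -0.128, -0.004], [-0.128, -0.992, -0.001], [-0.004, 0.001, -1.0]]
wrist_force: [-0.8, 0.2, -0.3]
gripper_width: 0.707
time_s: 3.73
tcp_pos: [0.6422, -0.2134, 0.2308]
ee_rot: [[0.992, -0.128, -0.004], [-0.128, -0.992, -0.001], [-0.004, 0.001, -1.0]]
wrist_force: [0.4, 0.4, -0.1]
gripper_width: 0.403
3.7333 [ 0.6422 -0.2134  0.2308] [ -4.7  27.5   8.    0.1 -70.7  87.3] [ 0.4  0.4 -0.1] 0.403
now [ 0.644 -0.213  0.233] [0.005, -0.001, -0.007, 0.0, 0.001, -0.001]
10 [ 0.626 -0.205  0.233] [-0.057, -0.02, -0.007, 0.001, 0.001, 0.036]
20 [ 0.602 -0.19   0.233] [-0.143, -0.062, -0.007, 0.001, 0.001, 0.092]
30 [ 0.581 -0.17   0.233] [-0.221, -0.117, -0.006, 0.001, 0.001, 0.148]
```

```bash
python3 -m creep '[[0,0,0,0,0,0,0],[0,0,0,0,0,0,0],[0,0,0,0,0,0,0],[0,0,0,0,0,0,0],[0,0,0,0,0,0,0]]'; python3 to.py .231 6 10 14 18 22 26
```

```text
time_s: 4.15
tcp_pos: [0.6428, -0.2123, 0.2307]
ee_rot: [[0.992, -0.128, -0.003], [-0.128, -0.992, 0.001], [-0.003, -0.0, -1.0]]
wrist_force: [1.6, 4.8, -0.3]
gripper_width: 0.125
4.15 [ 0.6428 -0.2123  0.2307] [ -4.6  27.5   8.   -0.  -70.6  87.3] [ 1.6  4.8 -0.3] 0.125
6 [ 0.636 -0.21   0.231] [-0.022, -0.004, -0.001, -0.0, 0.001, 0.014]
10 [ 0.626 -0.205  0.231] [-0.058, -0.016, -0.001, -0.0, 0.001, 0.037]
14 [ 0.616 -0.199  0.231] [-0.094, -0.031, -0.001, 0.0, 0.001, 0.059]
18 [ 0.607 -0.193  0.231] [-0.128, -0.048, -0.001, 0.0, 0.001, 0.081]
22 [ 0.598 -0.186  0.231] [-0.161, -0.068, -0.0, 0.0, 0.001, 0.103]
26 [ 0.589 -0.178  0.231] [-0.193, -0.09, -0.0, 0.0, 0.001, 0.126]
```

Opening 0.125 is about 11 mm, so the bar is held. I'll follow the arc.

```bash
python3 -m creep '[[0,-0.022,-0.004,0,0,0,0.014],[0,-0.058,-0.016,0,0,0,0.037],[0,-0.094,-0.031,0,0,0,0.059],[0,-0.128,-0.048,0,0,0,0.081],[0,-0.144,-0.058,0,0,0,0.092]]'; python3 to.py .231 20 24 28 32 36 40
```

```text
time_s: 4.57
tcp_pos: [0.6022, -0.1884, 0.2307]
ee_rot: [[0.913, -0.408, -0.001], [-0.408, -0.913, 0.002], [-0.002, -0.001, -1.0]]
wrist_force: [3.4, 1.9, -1.7]
gripper_width: 0.128
4.5667 [ 0.6022 -0.1884  0.2307] [ -2.7  23.    0.7  -0.1 -67.7  68.7] [ 3.4  1.9 -1.7] 0.128
20 [ 0.602 -0.19   0.231] [0.001, 0.004, -0.001, -0.0, 0.0, -0.001]
24 [ 0.593 -0.182  0.231] [-0.036, -0.007, -0.001, -0.0, 0.001, 0.022]
28 [ 0.585 -0.174  0.231] [-0.072, -0.02, -0.001, -0.0, 0.001, 0.044]
32 [ 0.577 -0.166  0.231] [-0.107, -0.035, -0.001, -0.0, 0.001, 0.066]
36 [ 0.57  -0.157  0.231] [-0.141, -0.053, -0.001, -0.0, 0.001, 0.088]
40 [ 0.564 -0.147  0.231] [-0.174, -0.074, -0.001, -0.0, 0.001, 0.111]
```

```bash
python3 -m creep '[[0,-0.036,-0.009,0,0,0,0.022],[0,-0.072,-0.022,0,0,0,0.044],[0,-0.107,-0.037,0,0,0,0.066],[0,-0.141,-0.055,0,0,0,0.088],[0,-0.174,-0.076,0,0,0,0.111]]'; python3 to.py .231 40 44 48 52 56 60
```

```text
time_s: 4.98
tcp_pos: [0.5646, -0.1457, 0.2307]
ee_rot: [[0.717, -0.697, 0.002], [-0.697, -0.717, 0.002], [0.0, -0.003, -1.0]]
wrist_force: [4.2, 1.7, -2.9]
gripper_width: 0.127
4.9833 [ 0.5646 -0.1457  0.2307] [  1.4  18.3  -6.4  -0.1 -65.2  44.5] [ 4.2  1.7 -2.9] 0.127
40 [ 0.564 -0.147  0.231] [0.001, 0.005, -0.001, -0.001, -0.0, -0.002]
44 [ 0.558 -0.137  0.231] [-0.036, -0.005, -0.001, -0.001, 0.0, 0.021]
48 [ 0.553 -0.127  0.231] [-0.072, -0.018, -0.001, -0.001, 0.0, 0.043]
52 [ 0.549 -0.116  0.231] [-0.107, -0.034, -0.001, -0.001, 0.0, 0.065]
56 [ 0.545 -0.105  0.231] [-0.141, -0.052, -0.001, -0.001, 0.0, 0.087]
60 [ 0.542 -0.094  0.231] [-0.174, -0.072, -0.001, -0.001, 0.0, 0.11]
```

```bash
python3 -m creep '[[0,-0.036,-0.008,0,0,0,0.021],[0,-0.072,-0.021,0,0,0,0.043],[0,-0.107,-0.037,0,0,0,0.065],[0,-0.141,-0.055,0,0,0,0.087],[0,-0.174,-0.075,0,0,0,0.11]]'; python3 to.py .231 60 64 68 72 76 80
```

```text
time_s: 5.4
tcp_pos: [0.5436, -0.0929, 0.2307]
ee_rot: [[0.435, -0.9, 0.004], [-0.9, -0.435, 0.002], [0.001, -0.005, -1.0]]
wrist_force: [4.5, -0.5, -3.7]
gripper_width: 0.128
5.4 [ 0.5436 -0.0929  0.2307] [  7.1  15.2 -10.9  -0.1 -63.6  18.7] [ 4.5 -0.5 -3.7] 0.128
60 [ 0.542 -0.094  0.231] [0.001, 0.006, -0.001, -0.001, -0.0, -0.001]
64 [ 0.54  -0.083  0.231] [-0.036, -0.005, -0.001, -0.001, -0.0, 0.021]
68 [ 0.539 -0.071  0.231] [-0.072, -0.018, -0.001, -0.001, -0.0, 0.043]
72 [ 0.539 -0.06   0.231] [-0.107, -0.033, -0.001, -0.001, -0.0, 0.065]
76 [ 0.539 -0.048  0.231] [-0.141, -0.051, -0.001, -0.001, 0.0, 0.087]
80 [ 0.54  -0.037  0.231] [-0.174, -0.071, -0.001, -0.001, 0.0, 0.11]
```

```bash
python3 -m creep '[[0,-0.036,-0.008,0,0,0,0.021],[0,-0.072,-0.022,0,0,0,0.043],[0,-0.107,-0.037,0,0,0,0.065],[0,-0.141,-0.055,0,0,0,0.087],[0,-0.174,-0.075,0,0,0,0.11]]'; python3 to.py .231 80 84 88 90 91
```

```text
time_s: 5.82
tcp_pos: [0.5417, -0.036, 0.2307]
ee_rot: [[0.101, -0.995, 0.006], [-0.995, -0.101, 0.001], [-0.0, -0.006, -1.0]]
wrist_force: [3.9, -1.2, -4.1]
gripper_width: 0.122
5.8167 [ 0.5417 -0.036   0.2307] [ 13.3  14.3 -12.2   0.  -63.2  -7.5] [ 3.9 -1.2 -4.1] 0.122
80 [ 0.54  -0.037  0.231] [0.002, 0.005, -0.001, -0.002, 0.0, -0.001]
84 [ 0.542 -0.025  0.231] [-0.035, -0.005, -0.001, -0.002, 0.0, 0.021]
88 [ 0.545 -0.014  0.231] [-0.071, -0.018, -0.001, -0.002, 0.0, 0.043]
90 [ 0.547 -0.009  0.231] [-0.089, -0.026, -0.001, -0.002, 0.0, 0.054]
91 [ 0.548 -0.006  0.231] [-0.098, -0.03, -0.001, -0.002, 0.0, 0.06]
```

```bash
python3 -m creep '[[0,-0.035,-0.008,0,0,0,0.021],[0,-0.071,-0.022,0,0,0,0.043],[0,-0.096,-0.033,0,0,0,0.059],[0,-0.096,-0.033,0,0,0,0.059],[0,-0.096,-0.033,0,0,0,0.059]]'; python3 to.py .231 90
python3 - <<'E'
from h import *
im=r.capture("top"); cv2.imwrite("pics/top1.png",im); im=r.capture("side"); cv2.imwrite("pics/side1.png",im)
E
```

```text
time_s: 6.23
tcp_pos: [0.5487, -0.0062, 0.2307]
ee_rot: [[-0.082, -0.997, 0.006], [-0.997, 0.082, 0.001], [-0.001, -0.006, -1.0]]
wrist_force: [1.0, 1.0, -0.7]
gripper_width: 0.129
6.2333 [ 0.5487 -0.0062  0.2307] [ 16.3  14.9 -11.4   0.1 -63.4 -21. ] [ 1.   1.  -0.7] 0.129
90 [ 0.547 -0.009  0.231] [0.009, 0.006, -0.001, -0.002, 0.0, -0.004]
```

View pics/top1.png

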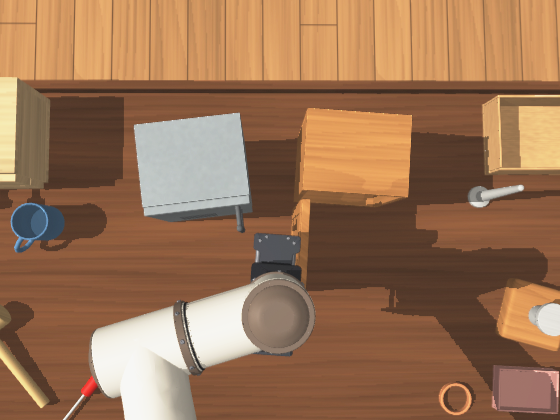

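View pics/side1.png

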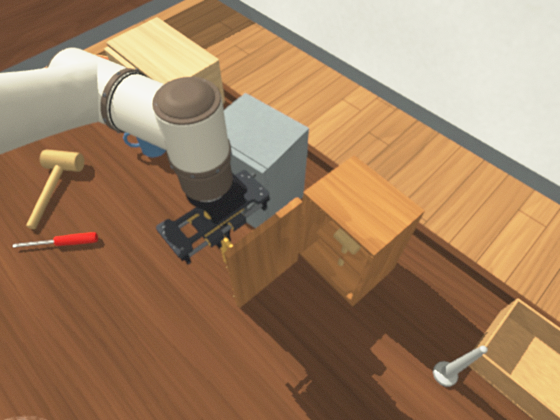

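The door stands at about 91° and the hammers are visible. The gripper is clear of the grey handle at (240,225) in the top view. I'll release and rise straight up.

```bash
python3 -m creep '[[0.5,0,0,0,0,0,0],[0.5,0,0,0,0,0,0],[0.5,0,0,0,0,0,0],[0.5,0,0,0,0,0,0],[0.5,0,0,0,0,0,0]]'; python3 -m creep '[[0.5,0,0,-0.08,0,0,0],[0.5,0,0,-0.18,0,0,0],[0.5,0,0,-0.28,0,0,0],[0.5,0,0,-0.38,0,0,0],[0.5,0,0,-0.4,0,0,0]]'
```

```text
time_s: 6.75
tcp_pos: [0.5485, -0.0069, 0.2308]
ee_rot: [[-0.083, -0.997, 0.006], [-0.997, 0.083, 0.001], [-0.001, -0.006, -1.0]]
wrist_force: [0.3, 0.5, -0.5]
gripper_width: 0.418
time_s: 7.17
tcp_pos: [0.5497, -0.0073, 0.357]
ee_rot: [[-0.083, -0.996, 0.017], [-0.997, 0.083, 0.001], [-0.002, -0.017, -1.0]]
wrist_force: [0.4, -0.2, 1.0]
gripper_width: 0.497
```

Next I'll back away towards the robot (tool +y is about world −x) so the door can be checked.

```bash
python3 -m creep '[[0.5,0,0.1,0,0,0,0],[0.5,0,0.2,0,0,0,0],[0.5,0,0.3,0,0,0,0],[0.5,0,0.4,0,0,0,0],[0.5,0,0.45,0,0,0,0]]'; python3 -m creep '[[0.5,0,0,0,0,0,0],[0.5,0,0,0,0,0,0]]'
python3 - <<'E'
from h import *
im=r.capture("top"); cv2.imwrite("pics/top2.png",im); im=r.capture("side"); cv2.imwrite("pics/side2.png",im)
p=np.load("p.npy")
for a in (85,90,95):
    p[3]=np.radians(a);c,d,D=model(p); P=[d(0,0,.258),d(0,-.183,.258),d(.015,-.183,.258),d(-.04,-.16,.252)]
    print(a,proj("top",P).round().tolist(),proj("side",P).round().tolist())
s=r.sense();print(s['time_s'],s['joint_velocities'].round(2))
E
```

```text
time_s: 7.58
tcp_pos: [0.4122, 0.0034, 0.3548]
ee_rot: [[-0.082, -0.996, 0.017], [-0.997, 0.082, 0.002], [-0.003, -0.016, -1.0]]
wrist_force: [0.0, -0.8, 0.7]
gripper_width: 0.496
time_s: 7.75
tcp_pos: [0.4115, 0.0033, 0.3554]
ee_rot: [[-0.082, -0.996, 0.018], [-0.997, 0.082, 0.002], [-0.004, -0.018, -1.0]]
wrist_force: [0.2, 0.3, -0.1]
gripper_width: 0.498
85 [[302.0, 199.0], [305.0, 306.0], [314.0, 306.0], [281.0, 293.0]] [[297.0, 197.0], [227.0, 258.0], [233.0, 264.0], [222.0, 238.0]]
90 [[302.0, 199.0], [296.0, 306.0], [305.0, 306.0], [273.0, 291.0]] [[297.0, 197.0], [222.0, 253.0], [227.0, 258.0], [219.0, 232.0]]
95 [[302.0, 199.0], [287.0, 305.0], [295.0, 306.0], [266.0, 288.0]] [[297.0, 197.0], [217.0, 246.0], [221.0, 252.0], [216.0, 226.0]]
7.85 [-0.31  1.33  0.23 -0.1  -0.11 -0.12]
```

View pics/top2.png

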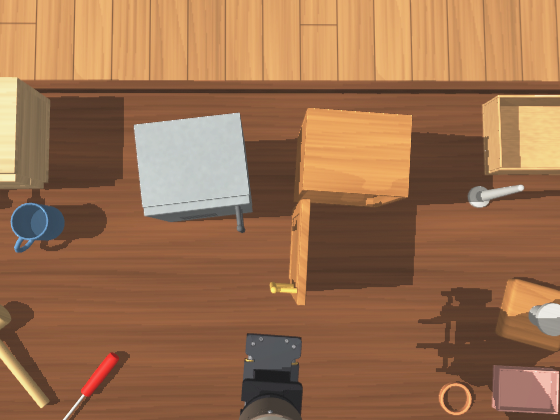

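View pics/side2.png

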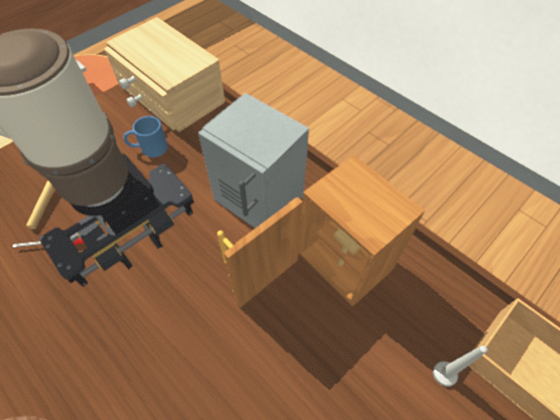

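In the top picture, the door's end spans (297–305, 304) and the bar top is at (272,289). Both fit 90–91°. The grey cupboard looks unchanged and the gripper is clear.

```bash
python3 -c "
from station import r
print(r.finish_job())"
```

```text
the job is handed in; nothing more can be done
None
```

The wooden cupboard's door now stands open at about 90–91°, and the hammers inside show in the side picture. I gripped the brass bar from above, followed the door's arc round from slightly ajar, let go, rose straight up and backed away.

- **Door angle:** in the last pictures the door's corner and the bar top sit within about 1–2 px of where a 90–91° door should be. The door stayed put after release.
- **Grey cupboard:** its door looks shut and unchanged in the before and after pictures; I checked it by eye only.
- **Forces and time:** the wrist force readings I took stayed around 6 N or less. The clock stood at about 7.9 s just before I handed in. The gripper was well clear of everything.
- **One disagreement:** in the first fit, the hinge corner in the top picture was about 4.5 px off. The first wrist picture put the door corners and bar within 2 px of the fit, so I put this down to my reading of that corner.

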